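# Prop the guard flap and vice the brown bushing

## Task

Raise the clear guard flap of the terminal box until it stands nearly upright, swing its prop stay over until it leans on its stop, and let the flap down gently so that it rests on the stay by itself. Then lift the brown bushing out of the box and set it down gently, upright, in the open vice: hex foot down on the vice bed between the jaws, flats square to them. Leave the flap propped, and the white bushing and the things on the bench where they are.

Things in the scene. Friction and masses are not known exactly. Their poses are not given: they have to be found in the camera images.
- box: Tan sheet-steel terminal box fixed to the bench, 260 (x) by 230 (y) mm, rim 97 mm high, walls 4 mm, inside floor 8 mm above the bench, its open top under the guard flap. Origin: centre of its underside; x along the hinge towards the end with the stay, y towards the hinge side. Inside, the two bushings stand 75 mm apart along x, at about y = -50 mm.
- flap (a joint): Guard flap of the box: clear panel in a tan frame, 260 by 200 by 6 mm, 0.45 kg. Rad: 0 shut, 1.57 upright (its limit). Slight hinge friction: above about 1.45 rad it stays where it is left; lower, it falls shut. It rests on the set stay at 1.36 rad, where a catch lip on its underside, 50 mm from the hinge, drops over the stay's tip.
- flap_hinge (a point): Midpoint of the flap's hinge line, in the box frame at (0, 85, 100) mm. The hinge line runs along the box's x axis; with growing angle the free edge goes from the box's -y side up and over towards +y.
- flap_rail (a point): Middle of the flap's red grip rail: round bar 12 mm thick, 140 mm long, parallel to the hinge, in the flap's plane, 240 mm from the hinge line, with 34 mm of free space between it and the flap's edge; two brackets 62 mm either side of the middle. Shut, it is 100 mm above the bench on the box's -y side, clear of the box.
- stay (a joint): Prop stay: a steel rod with a black rubber tip (12 mm thick, 100 mm from the pivot), inside the box at its +x end. Angle in rad: near 0 it lies level towards the box's -y side (under the shut flap), 1.57 upright, 2.36 leaning against its stop towards the flap. It turns freely: short of upright it falls back, past upright it falls over to its stop.
- stay_pivot (a point): Pivot of the stay, in the box frame at (105, -5, 75) mm; it turns about the box's x axis, rising from the -y side over the top towards +y.
- stay_knob (a point): Middle of the red knob of the stay: a round bar 16 mm thick and 42 mm long, parallel to the pivot axis, 50 mm from the pivot and 26 mm from the rod towards the box's -x end.
- brown_mid (a point): Brown-glazed bushing, 0.3 to 0.6 kg, 86 mm tall, upright: brass hex foot 46 mm across flats (53 over corners), 22 mm high; round ribbed brown body, diameter about 42 mm, from 22 to 74 mm above the underside; thin brass stud on top. The point is on its axis, 45 mm above its underside; z up, x axis square to a pair of flats.
- white_mid (a point): White-glazed bushing, same shape and sizes as the brown one, beside it in the box. The point is on its axis, 45 mm above its underside. It stays.
- vice_slot (a point): Dark machine vice fixed to the bench. The point is on its bed (30 mm above the bench), midway between the jaws. Its x axis is square to the jaw faces, which stand at x = -25 and +25 mm (opening 50 mm), 100 mm wide along y, tops 32 mm above the bed. Screw and cross bar reach to x = -160 mm.
- spanner: Steel spanner lying on the bench, 200 mm long. Origin: underside. Leave it.
- screwdriver: Yellow-handled screwdriver lying on the bench, 200 mm. Leave it.
- grease: White jar with blue lid, 75 mm tall, origin under its centre. Leave it.
- spray: Yellow can, 150 mm tall, origin under its centre. Leave it.
- torch: Blue and black torch lying on the bench, 135 mm. Leave it.

How it is judged (in metres and radians):
On the way, in this order (a step that is already met when the one before it is completed fails the run):
1. the flap rests on the set stay, let go of (value of joint flap between 1.31 and 1.41 rad and value of joint stay above 2.26 rad and contact force between stay and flap above 0.1 N and contact force between the fingers and flap below 0.1 N), for 0.3 s.
2. the brown bushing is lifted out, clear of the box's rim, with the flap propped (value of joint flap between 1.31 and 1.41 rad and value of joint stay above 2.26 rad and contact force between stay and flap above 0.1 N and z of brown_mid in the frame of box above 0.145 m).
At the end, for the whole second after the job is handed in: Flap (1.31 to 1.41 rad) rests on the set stay (past 2.26 rad); the brown bushing stands still in the vice, foot on the bed between the jaws: height within 4 mm (so flats square to the jaws), within 6 mm of mid-slot and 40 mm of mid-width, tilt below 0.08 rad (value of joint flap between 1.31 and 1.41 rad and value of joint stay above 2.26 rad and contact force between stay and flap above 0.1 N and z of brown_mid in the frame of vice_slot between 0.041 and 0.049 m and x of brown_mid in the frame of vice_slot between -0.006 and 0.006 m and y of brown_mid in the frame of vice_slot between -0.04 and 0.04 m and angle between brown_mid's own z axis and vertical below 0.08 rad and linear speed of brown below 0.02 m/s and velocity of joint flap between -0.05 and 0.05 rad/s); the robot touches nothing.
It fails at once if the flap is let fall (turns down faster than 2 rad/s) (velocity of joint flap below -2 rad/s).
It fails at once if the brown bushing is dropped at the vice (faster than 0.5 m/s close above its place) (linear speed of brown above 0.5 m/s and distance between brown_mid and vice_slot below 0.11 m).
It fails at once if the brown bushing is taken from its place before the stay is set (distance of brown_mid from where it was at the start of the episode above 0.04 m and value of joint stay below 2.26 rad).
It fails at once if the white bushing is displaced by more than 15 mm or knocked over (distance of white_mid from where it was at the start of the episode above 0.015 m or angle between white_mid's own z axis and vertical above 0.3 rad).
It fails at once if a bystander on the bench is displaced by more than 30 mm (distance of any of spanner, screwdriver, grease, spray, torch from where it was at the start of the episode above 0.03 m).
It also fails if it takes over 61 s, if anything falls off the work surface, if the arm or the gripper's body presses on something with over 40 N, if the wrist force passes 120 N, or if a joint passes its speed limit or range.

## Robot

A 6-joint arm with a two-finger parallel gripper is mounted at the origin on the work surface. World frame = base frame: x ahead of the robot, y to its left, z up, the work surface at z = 0. Lengths are in m, angles in degrees, forces in N, time in s.
With the tool pointing down it reaches from about 0.25 to 0.725 m from the base axis. Payload 9.7 kg.
Tool frame: the origin (TCP) lies midway between the tips of the shut fingers; the grasp point (between the pads) lies bot.hold_point_z behind it (bot.hold_point_z is the distance from the TCP to the grasp point, in m); z points along the fingers, y is the line along which they close (so a half turn about z gives the same grasp; the last joint's range is limited). The gripper opens to 85 mm and grips with 20 to 120 N. Pads are 22 mm wide; open, the fingers measure 114 mm over their backs; the gripper's body (76 mm by 85 mm) begins 54 mm behind the grasp point. The pads swing forward as they close: fully open they stand 13 mm farther back than shut.
Start: joints at [69.786, 4.979, 10.078, 95.1, 0, 90], TCP at [0.19, 0.516, 0.208] pointing down, gripper open.
Joint ranges: [-179.16, 179.16], [-48.56, 103.87], [-65.8, 70.77], [-126.05, 130.52], [-82.76, 87.17], [-180, 180]. Speed limits (degrees/s): [127.2, 127.2, 147.25, 180, 180, 180].

## Interface

Orientations are given as [roll, pitch, yaw] about the fixed x, y, z axes, in that order (R = Rz(yaw) Ry(pitch) Rx(roll)).
In Python, from workcell import bot, camera, camera_model, ticket gives the robot as it stands.
- The arm moves only by the tool send_rows, never from a script. Its argument "targets" is text: rows parted by semicolons, each of 5 numbers parted by spaces: the shift along the tool's x, y, z in mm, then the turn about the tool's z in degrees, then the closure in counts, from 0 (fully open) to 255 (shut). A call has 1 to 20 rows; each row is the pose to reach, as a shift and turn from the pose commanded when the call began, along the tool's axes at that moment; what a row does not reach only later rows make up. A row lasts 1/8 s, in which the tool goes at most 62.5 mm and 10.7 degrees, less where a joint would pass 70% of its speed; a pose out of reach is approached as far as the arm can. A call with a gripper value outside its range is refused whole. The fingers move at their own pace and stop on an object; "newtons" is the grip in N (left out, the last holds). Time passes only in rows, so rows that repeat a pose let the fingers close. It gives the time, the measured TCP pose, the force, the opening and the grip force at its end, in the units of the state.
- bot.get_obs(): the state, without advancing time (a new reading comes with each control period).
- camera(name): name is "scene" or "top" or "wrist"; returns the picture (420x560x3 uint8, blue, green, red); there is no depth.
- camera_model(name): a dict with "K" (3x3 intrinsics, pixels), "dist_coeffs" ([k1, k2, p1, p2, k3] as OpenCV has them; the pictures are not rectified), "pose" (4x4, takes a point from camera to world coordinates); the wrist camera has in their place "T_tool_cam" (4x4, takes a point from camera to tool coordinates, whose origin is the TCP and whose axes are the flange's). Camera axes: x right, y down, z forward; pixel columns grow to the right and rows downward; lengths in m; the calibration is good to about 2 mm. A picture is of the moment at which its call begins: read the wrist's pose just before it. camera_model takes no time and is no camera call.
- ticket.job_done(): hands the job in; it is judged then, once.
The state is a dict: "time": time; "q": joint angles; "qd": joint speeds; "joint_efforts": joint torques, N m; "ee_pos": TCP position; "tcp_rot": TCP orientation; "wrist_force": force on the tool from outside, world axes, zero at the start; "torque": the same for the moment, N m; "opening": finger opening in m; "grasp_force": force on a finger pad.
Only numpy, scipy, OpenCV 4.12 (cv2) and the standard library are available. Lean on these libraries where they do the work, as an engineer would, in place of code of your own. Each camera call takes 0.05 s, during which the arm holds its last target. There are 200 camera calls.

## Working session

There is one attempt and no reset: what is moved stays moved. The work goes in short steps, Python scripts to look and compute and a tool call to move; the robot and the scene stay as the last step left them, time stands still between calls to the robot, and variables do not carry over. Pictures are saved under pics/ and viewed, at most 10 in all, crops included, and the job is handed in when it is done.

Besides the shell and the picture viewer there is one more tool, called after "Request:" in YAML: its name, and indented under it one key for each argument. send_rows: Moves the arm, as the interface text tells. Its arguments: {"type":"object","properties":{"targets":{"type":"string"},"newtons":{"type":"number"}},"required":["targets"]}

```bash
mkdir -p pics; ls
python3 - <<'E'
from workcell import bot,camera,camera_model
import cv2,numpy as np
np.set_printoptions(precision=4,suppress=True)
o=bot.get_obs(); print(o, bot.hold_point_z)
for n in("scene","top"):
    cv2.imwrite(f"pics/{n}0.png",camera(n)); m=camera_model(n); print(m)
print(camera_model("wrist"))
E
```

```text
pics
{'time': 0.0, 'q': array([69.7871,  5.0113, 10.0327, 95.0996,  0.0004, 89.9989]), 'qd': array([-0.0228,  0.0318,  0.0208,  0.0191, -0.0595, -0.0657]), 'joint_efforts': array([ -0.0011, -52.0386,  46.4807,   0.016 ,  -0.0001,   0.    ]), 'ee_pos': array([0.1899, 0.5159, 0.2069]), 'tcp_rot': array([-179.9217,   -0.0004,  159.7882]), 'wrist_force': array([-0.5917,  0.1586, -0.4543]), 'torque': array([-0.0004,  0.0246,  0.0366]), 'grasp_force': 0.0, 'opening': 0.08519123836379296} 0.0187
{'K': array([[381.1631,   0.    , 283.362 ],
       [  0.    , 381.1631, 209.5713],
       [  0.    ,   0.    ,   1.    ]]), 'dist_coeffs': array([0.0363, 0.    , 0.    , 0.    , 0.    ]), 'pose': array([[-0.1788,  0.8509, -0.4939,  1.0673],
       [ 0.9839,  0.1554, -0.0886,  0.1684],
       [ 0.0014, -0.5018, -0.865 ,  0.997 ],
       [ 0.    ,  0.    ,  0.    ,  1.    ]])}
{'K': array([[532.5112,   0.    , 276.0735],
       [  0.    , 532.5112, 214.2467],
       [  0.    ,   0.    ,   1.    ]]), 'dist_coeffs': array([-0.1935,  0.    ,  0.    ,  0.    ,  0.    ]), 'pose': array([[-0.007 , -0.9778,  0.2096,  0.2984],
       [-1.    ,  0.0068, -0.0018,  0.0614],
       [ 0.0003, -0.2097, -0.9778,  1.3579],
       [ 0.    ,  0.    ,  0.    ,  1.    ]])}
{'K': array([[366.1143,   0.    , 277.21  ],
       [  0.    , 366.1143, 205.1137],
       [  0.    ,   0.    ,   1.    ]]), 'dist_coeffs': array([-0.0915,  0.    ,  0.    ,  0.    ,  0.    ]), 'T_tool_cam': array([[ 0.0003, -0.9494, -0.3142,  0.0801],
       [ 1.    ,  0.0003, -0.0002, -0.0006],
       [ 0.0002, -0.3142,  0.9494, -0.1658],
       [ 0.    ,  0.    ,  0.    ,  1.    ]])}
```

View pics/scene0.png

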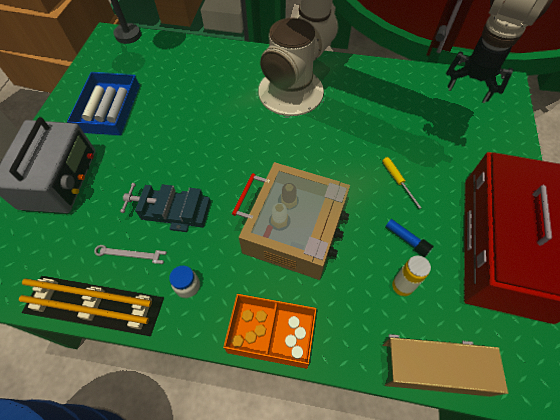

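View pics/top0.png

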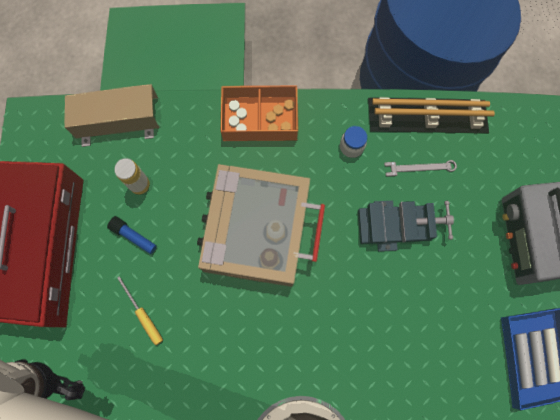

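The top view shows the box with its hinge on the left (world +y). The rail is at (318,232), the stay knob at (283,197) on the far (+x) end, the white bushing at (275,231), the brown at (269,258) and the vice at (390,225).

```bash
cat > h.py <<'E'
from workcell import bot,camera,camera_model
import cv2,numpy as np
from scipy.spatial.transform import Rotation as R
np.set_printoptions(precision=4,suppress=True)
def tool(o):
    T=np.eye(4);T[:3,:3]=R.from_euler('xyz',o['tcp_rot'],degrees=True).as_matrix();T[:3,3]=o['ee_pos'];return T
def cam(n,o=None):
    m=camera_model(n); return m['K'],m['dist_coeffs'],(m['pose'] if n!='wrist' else tool(o)@m['T_tool_cam'])
def ray(c,uv):
    K,d,P=c; p=cv2.undistortPoints(np.array(uv,float).reshape(-1,1,2),K,d)[:,0]
    v=np.c_[p,np.ones(len(p))]@P[:3,:3].T; return P[:3,3],v
def plane(c,uv,z):
    o,v=ray(c,uv); return o+v*((z-o[2])/v[:,2])[:,None]
def tri(cs,uvs):
    A=np.zeros((3,3));b=np.zeros(3)
    for c,uv in zip(cs,uvs):
        o,v=ray(c,[uv]);v=v[0]/np.linalg.norm(v[0]);M=np.eye(3)-np.outer(v,v);A+=M;b+=M@o
    return np.linalg.solve(A,b)
def proj(c,p):
    K,d,P=c;Q=np.linalg.inv(P);return cv2.projectPoints(np.array(p,float).reshape(-1,3),cv2.Rodrigues(Q[:3,:3])[0],Q[:3,3],K,d)[0][:,0]
def mask(im,lo,hi,roi):
    m=cv2.inRange(cv2.cvtColor(im,cv2.COLOR_BGR2HSV),np.array(lo),np.array(hi));k=np.zeros_like(m);x0,y0,x1,y1=roi;k[y0:y1,x0:x1]=m[y0:y1,x0:x1];return k
def blobs(m,a=15):
    n,l,s,c=cv2.connectedComponentsWithStats(m);return [(c[i],s[i]) for i in range(1,n) if s[i][4]>=a],l
E
python3 - <<'E'
from h import *
t=cam('top');s=cam('scene')
im=cv2.imread('pics/top0.png');sc=cv2.imread('pics/scene0.png')
m=mask(im,(0,130,60),(8,255,255),(300,180,345,285))|mask(im,(172,130,60),(180,255,255),(300,180,345,285))
print([b[0] for b in blobs(m)[0]])
r=cv2.minAreaRect(cv2.findNonZero(m));print(r)
p=plane(t,cv2.boxPoints(r),.103);print(p)
ms=mask(sc,(0,130,60),(8,255,255),(225,165,262,220))
r=cv2.minAreaRect(cv2.findNonZero(ms));print(r,plane(s,[r[0]],.103))
# flap corners by tan mask
for n,c,I,roi in(('top',t,im,(190,155,325,292)),('scene',s,sc,(235,155,355,282))):
    g=mask(I,(8,60,90),(22,255,255),roi);bl,l=blobs(g,200);
    big=max(bl,key=lambda b:b[1][4]);i=l[int(0),0]
    L=(l==[k for k in range(1,l.max()+1) if (l==k).sum()==big[1][4]][0]).astype('uint8')
    h=cv2.convexHull(cv2.findNonZero(L));a=cv2.approxPolyDP(h,6,True)[:,0];print(n,a.tolist());print(plane(c,a,.103))
# vice guesses
print('bush top',plane(t,[(269,258),(275,231)],.08))
big=[cv2.resize(im[185:265,345:465],None,fx=6.6,fy=6.6,interpolation=2)]
cv2.imwrite('pics/vice.png',big[0])
cv2.imwrite('pics/box.png',cv2.resize(im[155:295,190:330],None,fx=4.2,fy=4.2,interpolation=2))
E
```

```text
[array([317.9669, 232.6364])]
((317.9785461425781, 232.14495849609375), (4.396459579467773, 56.860877990722656), 8.426969528198242)
[[ 0.456  -0.0245  0.103 ]
 [ 0.5929 -0.0475  0.103 ]
 [ 0.5912 -0.058   0.103 ]
 [ 0.4544 -0.0348  0.103 ]]
((243.30001831054688, 193.90000915527344), (3.130495071411133, 46.0629997253418), 26.56505012512207) [[ 0.5274 -0.0415  0.103 ]]
top [[308, 179], [292, 283], [199, 267], [219, 165]]
[[ 0.6552 -0.0197  0.103 ]
 [ 0.4018  0.0228  0.103 ]
 [ 0.4407  0.243   0.103 ]
 [ 0.6928  0.1991  0.103 ]]
scene [[349, 185], [322, 266], [239, 237], [274, 162]]
[[ 0.4451  0.2442  0.103 ]
 [ 0.6997  0.2008  0.103 ]
 [ 0.6588 -0.0219  0.103 ]
 [ 0.4038  0.0212  0.103 ]]
bush top [[0.4645 0.0769 0.08  ]
 [0.5306 0.062  0.08  ]]
```

View pics/vice.png

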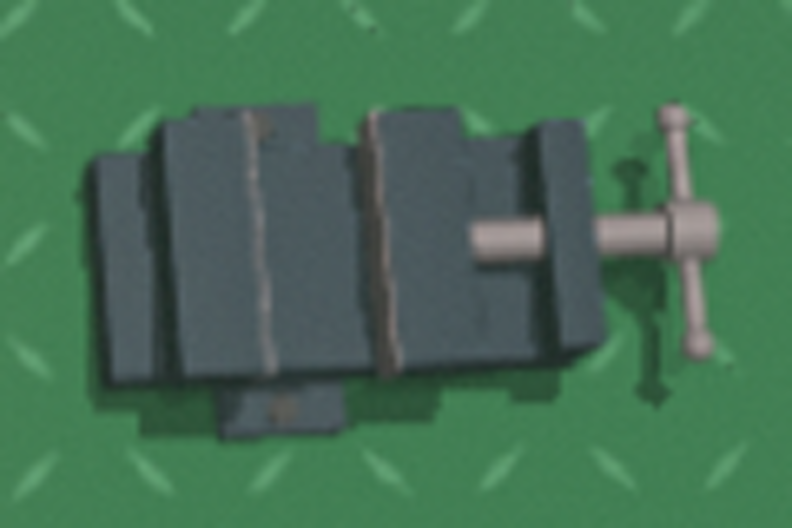

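View pics/box.png

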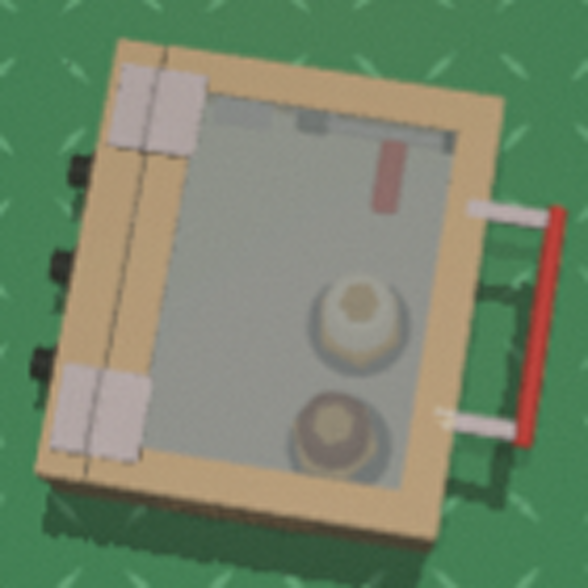

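Request:
send_rows:
  targets: "-60 -20 -60 -5 100; -463 -177 -172 -10.6 147;-463 -177 -172 -10.6 147;-463 -177 -172 -10.6 147;-463 -177 -172 -10.6 147;-463 -177 -172 -10.6 147;-463 -177 -172 -10.6 147;-463 -177 -172 -10.6 147;-463 -177 -172 -10.6 147;-463 -177 -172 -10.6 147;-463 -177 -172 -10.6 147;-463 -177 -172 -10.6 147;-463 -177 -172 -10.6 147;-463 -177 -172 -10.6 147"
  newtons: 40

```text
time: 1.85
ee_pos: [0.5629, 0.1905, 0.3798]
tcp_rot: [180.0, 0.0, 170.4]
wrist_force: [-0.4, -0.9, -0.7]
opening: 0.0361
grasp_force: 0.0
```

Request:
send_rows:
  targets: "-1 -235 210 0 147;-1 -235 210 0 147;-1 -235 210 0 147;-1 -235 210 0 147;-1 -235 210 0 147;-1 -235 210 0 147;-1 -235 210 0 147;-1 -235 210 0 147"

```text
time: 2.85
ee_pos: [0.526, -0.0408, 0.1712]
tcp_rot: [180.0, 0.1, 170.4]
wrist_force: [0.7, -0.3, -0.5]
opening: 0.0365
grasp_force: 0.0
```

Run:
```python
from h import *
o=bot.get_obs();im=camera('wrist');cv2.imwrite('pics/w1.png',im);print(o['ee_pos'],o['tcp_rot'],o['q'],o['wrist_force'])
c=cam('wrist',o)
m=mask(im,(0,130,50),(8,255,255),(0,0,560,420))|mask(im,(172,130,50),(180,255,255),(0,0,560,420))
for b in blobs(m,80)[0]: print(b[0],b[1])
n,l,s,_=cv2.connectedComponentsWithStats(m);k=1+s[1:,4].argmax()
r=cv2.minAreaRect(cv2.findNonZero((l==k).astype('uint8')));print(r)
p=plane(c,cv2.boxPoints(r),.1);print(p)
T=np.linalg.inv(tool(o));print('in tool',p@T[:3,:3].T+T[:3,3])
```

```text
[ 0.526  -0.0408  0.1712] [179.975    0.1323 170.4491] [-4.448   1.1404  2.0311 90.7567  0.0131  5.1029] [ 0.7448 -0.2768 -0.4604]
[272.8335 195.2518] [ 264  101   18  198 3177]
((272.4999694824219, 199.49998474121094), (196.99996948242188, 16.999996185302734), 90.0)
[[ 0.455  -0.0381  0.1   ]
 [ 0.4567 -0.0276  0.1   ]
 [ 0.5971 -0.0507  0.1   ]
 [ 0.595  -0.0632  0.1   ]]
in tool [[ 0.0707 -0.0091  0.071 ]
 [ 0.0707  0.0016  0.071 ]
 [-0.0716  0.0021  0.0713]
 [-0.0716 -0.0107  0.0713]]
```

View pics/w1.png

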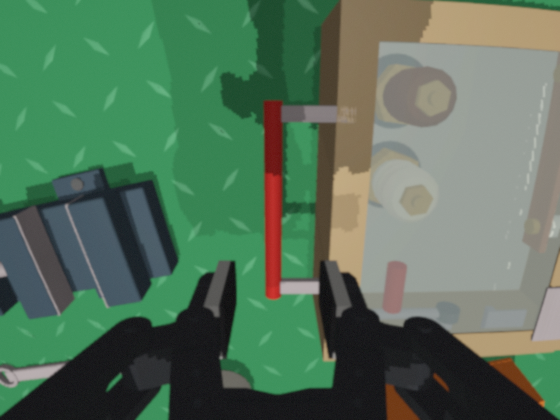

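The rail is at (273,199), 4 mm off the tool centre towards −y and parallel to the tool x axis.

Request:
send_rows:
  targets: "0 -4 30 0 147;0 -4 60 0 147;0 -4 88 0 147;0 -4 88 0 147;0 -4 88 0 255;0 -4 88 0 255;0 -4 88 0 255;0 -4 88 0 255"
  newtons: 40

```text
time: 3.9
ee_pos: [0.5248, -0.0458, 0.0822]
tcp_rot: [180.0, 0.1, 170.4]
wrist_force: [0.8, 0.5, 3.2]
opening: -0.0002
grasp_force: 1.4
```

Run:
```python
from h import *
o=bot.get_obs();print(o['wrist_force'],o['torque'],o['opening'],o['grasp_force'])
a=camera('wrist');s=camera('scene');t=camera('top')
b=np.hstack([cv2.resize(a[80:,120:440],(400,425)),cv2.resize(s[120:290,190:350],(400,425))]);cv2.imwrite('pics/m2.png',b)
```

```text
[0.8039 0.5464 3.1657] [ 0.0835 -0.0276  0.0193] -0.00019710582657013178 1.4160246402025223
```

View pics/m2.png

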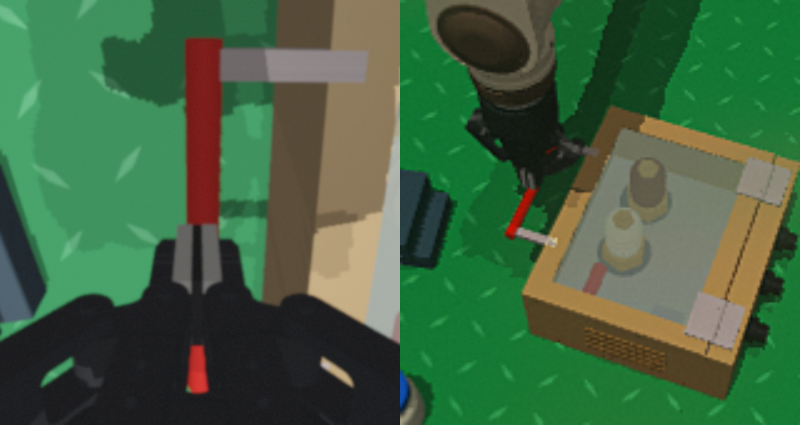

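The wrist view shows the rail running into the shut fingers, and I can't tell whether it is gripped. A small lift will show it.

Request:
send_rows:
  targets: "0 0 -5 0 255;0 1 -15 0 255;0 2 -25 0 255;0 2 -25 0 255"

```text
time: 4.55
ee_pos: [0.5254, -0.0438, 0.1078]
tcp_rot: [180.0, 0.1, 170.4]
wrist_force: [-0.6, -0.2, 0.8]
opening: -0.0005
grasp_force: 0.0
```

Run:
```python
from h import *
o=bot.get_obs();print(o['ee_pos'],o['wrist_force'],o['torque'],o['opening'],o['grasp_force'])
a=camera('wrist');s=camera('scene');t=camera('top')
b=np.hstack([cv2.resize(a[80:,120:440],(300,319)),cv2.resize(s[120:290,190:350],(400,425))[:319],]);
cv2.imwrite('pics/m3.png',b);cv2.imwrite('pics/m3t.png',t)
im=t
for I,r in((t,(300,180,345,285)),(s,(225,165,262,220))):
  m=mask(I,(0,130,60),(8,255,255),r)|mask(I,(172,130,60),(180,255,255),r);print([(b[0],b[1]) for b in blobs(m)[0]])
```

```text
[ 0.5254 -0.0438  0.1078] [-0.6175 -0.2342  0.7898] [ 0.0125 -0.0108  0.0017] -0.0004687178476276432 0.0
[]
[(array([240.0714, 200.5893]), array([232, 185,  18,  31, 112], dtype=int32))]
```

View pics/m3.png

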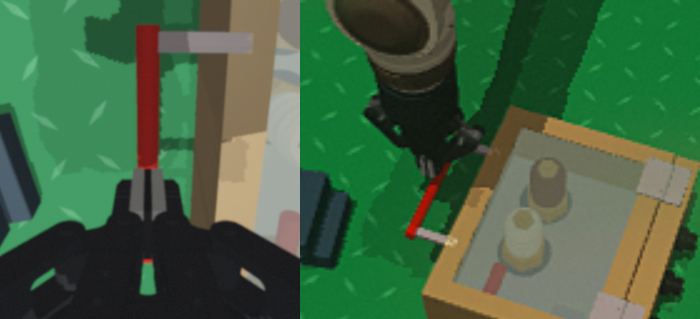

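The flap did not move. The shut fingers passed over the bar, so the real fingertips sit about 25 mm behind the reported TCP. I'll open, go deeper and close again.

Request:
send_rows:
  targets: "0 0 -5 0 147;0 0 -5 0 147;0 0 -5 0 147;0 0 20 0 147;0 0 47 0 147;0 0 47 0 147;0 0 47 0 255;0 0 47 0 255;0 0 47 0 255;0 0 47 0 255"

```text
time: 5.95
ee_pos: [0.5254, -0.0438, 0.0609]
tcp_rot: [180.0, 0.1, 170.4]
wrist_force: [-1.6, 0.4, 6.3]
opening: 0.0103
grasp_force: 39.3
```

Request:
send_rows:
  targets: "0 0.3 -12 0 255;0 1.2 -24 0 255;0 2.7 -35.9 0 255;0 4.8 -47.7 0 255;0 7.5 -59.4 0 255;0 10.7 -70.9 0 255;0 14.6 -82.3 0 255;0 18.9 -93.5 0 255;0 18.9 -93.5 0 255"

```text
time: 7.08
ee_pos: [0.5283, -0.0259, 0.1547]
tcp_rot: [-179.9, 0.1, 170.4]
wrist_force: [3.2, -7.2, -0.0]
opening: 0.0102
grasp_force: 39.3
```

Request:
send_rows:
  targets: "0 10.4 -21.6 0 255;0 23 -42 0 255;0 37.5 -61.2 0 255;0 53.9 -78.7 0 255;0 71.9 -94.5 0 255;0 91.4 -108.5 0 255;0 112.2 -120.4 0 255;0 134.1 -130.2 0 255;0 156.9 -137.8 0 255;0 180.3 -143 0 255;0 192 -145 0 255;0 204.1 -145.9 0 255;0 210 -146.3 0 255;0 210 -146.3 0 255;0 210 -146.3 0 255"

```text
time: 8.95
ee_pos: [0.5639, 0.1817, 0.3019]
tcp_rot: [179.9, 0.3, 170.4]
wrist_force: [6.5, -2.5, 11.6]
opening: 0.0104
grasp_force: 42.9
```

Request:
send_rows:
  targets: "0 0 0 0 150;0 0 0 0 150;0 0 0 0 150;0 0 -20 0 150;0 0 -55 0 150;0 0 -55 0 150;-40 -65 -55 0 147;-77 -128 -30 0 147;-77 -128 30 0 147;-77 -128 60 0 147;-77 -128 60 0 147;-77 -128 60 0 147"

```text
time: 10.45
ee_pos: [0.6177, 0.0432, 0.2413]
tcp_rot: [180.0, 0.1, 170.4]
wrist_force: [-0.7, -0.2, -0.3]
opening: 0.0363
grasp_force: 0.0
```

Run:
```python
from h import *
o=bot.get_obs();a=camera('wrist');s=camera('scene');t=camera('top');print(o['ee_pos'],o['tcp_rot'])
cv2.imwrite('pics/w4.png',a);cv2.imwrite('pics/s4.png',s);cv2.imwrite('pics/t4.png',t)
c=cam('wrist',o)
m=mask(a,(0,120,40),(8,255,255),(0,0,560,420))|mask(a,(172,120,40),(180,255,255),(0,0,560,420))
T=np.linalg.inv(tool(o))
for b,st in blobs(m,80)[0]:
  p=plane(c,[b],.078);print(b,st,p,p@T[:3,:3].T+T[:3,3])
for I,cc,r in((t,cam('top'),(180,150,345,295)),(s,cam('scene'),(220,100,400,285))):
  m=mask(I,(0,130,60),(8,255,255),r)|mask(I,(172,130,60),(180,255,255),r);
  for b in blobs(m,10)[0]:print(b[0],b[1])
b=np.hstack([cv2.resize(a,(450,338)),cv2.resize(s[80:300,190:400],(323,338))]);cv2.imwrite('pics/m4.png',b)
```

```text
[0.6177 0.0432 0.2413] [179.9711   0.0973 170.4116]
[284.7756  14.7045] [262   0  48  30 704] [[0.4837 0.0714 0.078 ]] [[0.1371 0.0054 0.163 ]]
[275.6331 176.4759] [268 154  17  46 725] [[0.6184 0.0409 0.078 ]] [[-0.0008 -0.0023  0.1633]]
[213.062  192.8933] [204 159  19  68 403]
[332.0137 164.1507] [321 139  23  52 292]
[267.2414 232.023 ] [262 225  11  15  87]
```

View pics/m4.png

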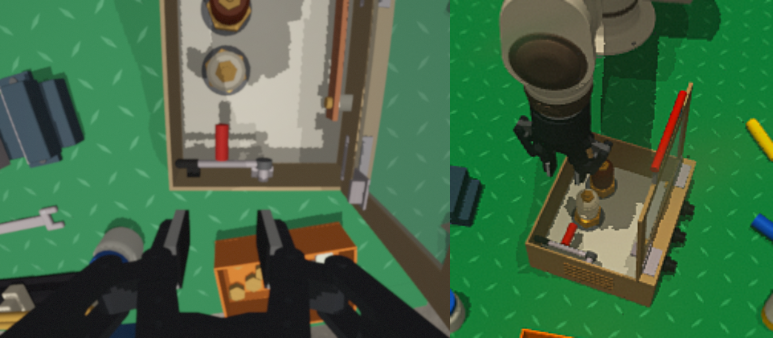

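The flap stands upright. The knob is at wrist pixel (276,176), almost under the tool.

Request:
send_rows:
  targets: "-1 -2 60 0 147;-1 -2 110 0 147;-1 -2 150 0 147;-1 -2 180 0 147;-1 -2 201 0 147;-1 -2 201 0 147;-1 -2 201 0 255;-1 -2 201 0 255;-1 -2 201 0 255;-1 -2 201 0 255"
  newtons: 25

```text
time: 11.85
ee_pos: [0.6194, 0.0415, 0.0403]
tcp_rot: [179.9, 0.2, 170.4]
wrist_force: [-0.1, 5.4, 6.1]
opening: 0.0147
grasp_force: 26.9
```

Request:
send_rows:
  targets: "0 1.6 -12.4 0 255;0 6.1 -24 0 255;0 13.4 -34.1 0 255;0 23 -42.1 0 255;0 34.2 -47.4 0 255;0 46.5 -49.9 0 255;0 58.9 -49.2 0 255;0 70.8 -45.5 0 255;0 75.2 -43.2 0 255;0 75.2 -43.2 0 255"

```text
time: 13.1
ee_pos: [0.632, 0.1133, 0.0837]
tcp_rot: [-179.9, 0.2, 170.3]
wrist_force: [0.7, -7.6, 6.7]
opening: 0.0149
grasp_force: 28.7
```

Request:
send_rows:
  targets: "0 0 0 0 140;0 0 0 0 140;0 0 0 0 140;0 0 -25 0 140;0 0 -50 0 140;0 -15 -80 0 140;0 -40 -120 0 140;0 -40 -180 0 140;0 -40 -180 0 140"

```text
time: 14.22
ee_pos: [0.6254, 0.0748, 0.268]
tcp_rot: [179.9, 0.5, 170.3]
wrist_force: [0.3, -0.2, -0.5]
opening: 0.0386
grasp_force: 0.0
```

Run:
```python
from h import *
o=bot.get_obs();a=camera('wrist');s=camera('scene');t=camera('top');print(o['ee_pos'],o['tcp_rot'])
b=np.hstack([cv2.resize(a,(450,338)),cv2.resize(s[80:300,190:400],(323,338))]);cv2.imwrite('pics/m5.png',b)
T=tool(o)
# rail in wrist, top
for n,I,r in(('top',t,(180,150,345,295)),('scene',s,(280,100,400,230))):
  m=mask(I,(0,130,60),(8,255,255),r)|mask(I,(172,130,60),(180,255,255),r)
  for k in blobs(m,10)[0]:print(n,k[0],k[1])
```

```text
[0.6254 0.0748 0.268 ] [179.8889   0.5208 170.3337]
top [207.5729 192.087 ] [199 158  18  68 391]
scene [337.0616 165.4315] [326 140  23  52 292]
```

View pics/m5.png

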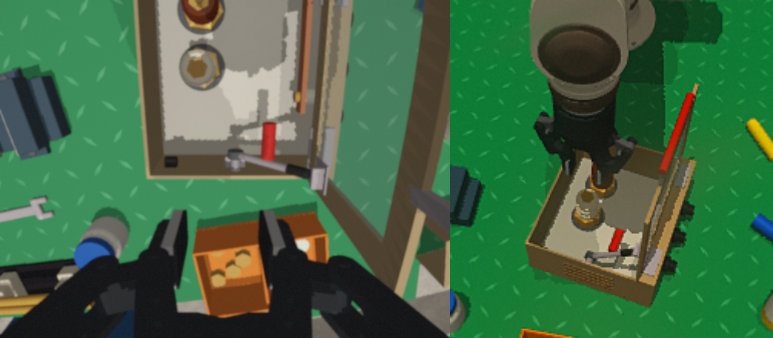

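The stay has gone over to its stop, and the flap was nudged a little further upright. Next I locate the rail for the lowering.

Run:
```python
from h import *
cs=[cam('top'),cam('scene')]
for a,b in(((213.06,192.9),(332,164.15)),((207.57,192.1),(337.06,165.4))):
  p=tri(cs,[a,b]);print(p)
o=bot.get_obs();T=np.linalg.inv(tool(o));print((p-o['ee_pos'])@tool(o)[:3,:3]*1000)
```

```text
[0.5613 0.1838 0.3377]
[0.5629 0.1947 0.3381]
[ 80.3065 107.6533 -76.9523]
```

Request:
send_rows:
  targets: "40 0 -60 0 140;80 0 -105 0 140;80 50 -105 0 140;80 106 -105 0 140;80 106 -105 0 140;80 106 -70 0 140;80 106 -34 0 140;80 106 -34 0 140;80 106 -34 0 140;80 106 -34 0 255;80 106 -34 0 255;80 106 -34 0 255;80 106 -34 0 255"
  newtons: 40

```text
time: 16.0
ee_pos: [0.5635, 0.1932, 0.2973]
tcp_rot: [179.9, 0.2, 170.4]
wrist_force: [0.1, -1.8, 5.4]
opening: 0.0106
grasp_force: 38.9
```

Request:
send_rows:
  targets: "0 -6 0.1 0 255;0 -12 0.3 0 255;0 -18 0.7 0 255;0 -24 1.2 0 255;0 -29 1.8 0 255;0 -33 2.3 0 255;0 -37 2.9 0 255;0 -41 3.5 0 255;0 -44 4.1 0 255;0 -46 4.5 0 255;0 -48 4.9 0 255;0 -48 4.9 0 255;0 -48 4.9 0 255"

```text
time: 17.62
ee_pos: [0.5553, 0.1457, 0.2916]
tcp_rot: [180.0, 0.1, 170.4]
wrist_force: [0.7, -0.7, 5.3]
opening: 0.0105
grasp_force: 41.1
```

Request:
send_rows:
  targets: "0 -2 0.4 0 255;0 -4 0.8 0 255;0 -4 0.8 0 255"

```text
time: 18.0
ee_pos: [0.5546, 0.142, 0.2908]
tcp_rot: [180.0, 0.1, 170.4]
wrist_force: [1.7, -0.5, 5.7]
opening: 0.0106
grasp_force: 41.1
```

Run:
```python
from h import *
o=bot.get_obs();print(o['wrist_force'],o['ee_pos'])
s=camera('scene');t=camera('top');uv=[]
for n,I,r in(('top',t,(180,150,345,295)),('scene',s,(280,100,400,230))):
  m=mask(I,(0,130,60),(8,255,255),r)|mask(I,(172,130,60),(180,255,255),r)
  for k in blobs(m,10)[0]:print(n,k[0],k[1])
```

```text
[ 1.6649 -0.4567  5.7389] [0.5546 0.142  0.2908]
scene [309.1044 171.0824] [301 149  16  39 182]
```

Request:
send_rows:
  targets: "0 -2 0.4 0 255;0 -4 0.9 0 255;0 -4 0.9 0 255"

```text
time: 18.48
ee_pos: [0.5539, 0.1384, 0.2896]
tcp_rot: [179.9, 0.1, 170.4]
wrist_force: [1.7, 2.5, 6.2]
opening: 0.0102
grasp_force: 41.4
```

Request:
send_rows:
  targets: "0 -1 0.2 0 255;0 -1 0.2 0 255;0 -1 0.2 0 215;0 -1 0.2 0 200;0 -1 0.2 0 185;0 -1 0.2 0 170;0 -1 0.2 0 140;0 -1 0.2 0 140;0 -1 -20 0 140;0 -1 -60 0 140;0 -1 -60 0 140"

```text
time: 19.85
ee_pos: [0.5538, 0.1372, 0.352]
tcp_rot: [179.9, 0.2, 170.4]
wrist_force: [-0.4, -0.6, -0.5]
opening: 0.0382
grasp_force: 0.0
```

Run:
```python
from h import *
o=bot.get_obs();a=camera('wrist');s=camera('scene');t=camera('top');print(o['ee_pos'],o['tcp_rot'])
uv=[]
for n,I,r in(('top',t,(180,150,345,295)),('scene',s,(280,100,400,230))):
  m=mask(I,(0,130,60),(8,255,255),r)|mask(I,(172,130,60),(180,255,255),r)
  for k in blobs(m,10)[0]:print(n,k[0],k[1])
cv2.imwrite('pics/m6.png',np.hstack([cv2.resize(t[140:300,180:340],(400,400)),cv2.resize(s[80:300,190:400],(382,400))]))
```

```text
[0.5538 0.1372 0.352 ] [179.8972   0.2438 170.3855]
scene [312.144  163.8366] [302 136  22  52 257]
```

View pics/m6.png

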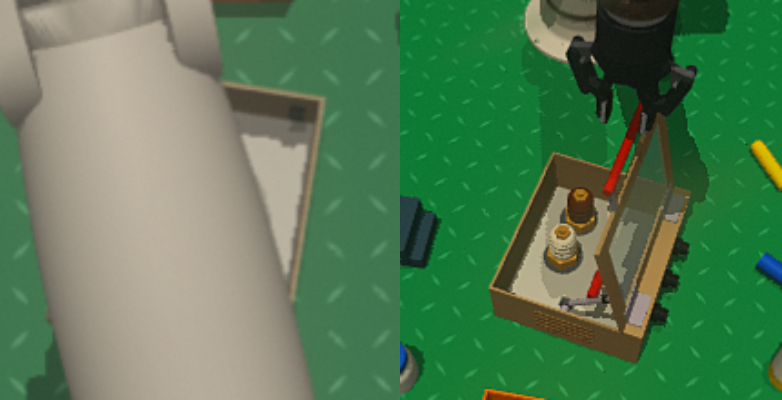

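The flap rests on the stay by itself. Next is a close look at the brown bushing.

Request:
send_rows:
  targets: "0 -50 0 0 110;50 -76 0 0 75;81 -76 50 0 75;81 -76 110 0 75;81 -76 130 0 75;81 -76 130 0 75;81 -76 130 0 75"

```text
time: 20.88
ee_pos: [0.461, 0.0757, 0.2198]
tcp_rot: [180.0, 0.0, 170.4]
wrist_force: [-0.3, 0.3, -0.0]
opening: 0.0601
grasp_force: 0.0
```

Run:
```python
from h import *
o=bot.get_obs();a=camera('wrist');print(o['ee_pos'],o['tcp_rot'],o['opening'],o['q'])
np.save('o7.npy',tool(o));cv2.imwrite('pics/w7.png',a)
c=cam('wrist',o)
pb=proj(c,[[.461,.076,.094],[.461,.076,.03]]);print(pb)
u,v=pb.mean(0).astype(int);print(u,v)
x0=max(0,u-110);y0=max(0,v-90);cr=a[y0:v+90,x0:u+110];print(x0,y0,cr.shape)
cv2.imwrite('pics/w7c.png',cv2.resize(cr,None,fx=3,fy=3,interpolation=2))
```

```text
[0.461  0.0757 0.2198] [179.9874   0.0448 170.385 ] 0.06014819682343221 [ 9.3237 -6.0795  0.4717 96.5048 -0.0026 18.9386]
[[278.5264 186.2771]
 [278.2984 169.1206]]
278 177
168 87 (180, 220, 3)
```

View pics/w7c.png

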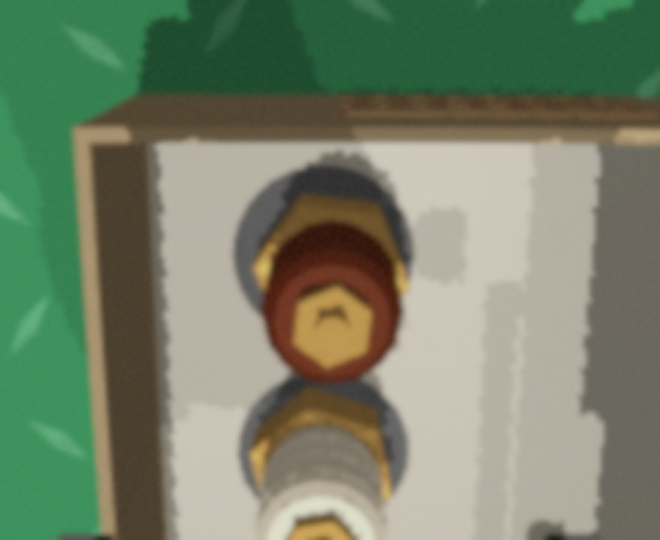

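Run:
```python
from h import *
a=cv2.imread('pics/w7.png');T=np.load('o7.npy');m=camera_model('wrist');c=(m['K'],m['dist_coeffs'],T@m['T_tool_cam'])
Ti=np.linalg.inv(T);tl=lambda p:(p@Ti[:3,:3].T+Ti[:3,3])*1000
f=lambda x,y:(168+(x+.5)/3-.5,87+(y+.5)/3-.5)
q=plane(c,[f(258,268),f(310,194),f(383,204),f(406,282)],.03);print(q,tl(q))
d=lambda v:np.degrees(np.arctan2(v[1],v[0]))
print('edge yaw',d(q[2]-q[1]),'corners',d(q[3]-q[0]),d(q[0]-q[1]),d(q[3]-q[2]),np.linalg.norm(q[3]-q[0]),np.linalg.norm(q[2]-q[1]))
print('foot ctr',(q[0]+q[3])/2,tl((q[:1]+q[3:])/2))
for z in(.085,.094): print('cap',plane(c,[f(332,327)],z),tl(plane(c,[f(332,327)],z)))
hs=cv2.cvtColor(a,cv2.COLOR_BGR2HSV);print(hs[87+72,168+110],hs[87+110,168+111],hs[87+85,168+110])
# brass contour of foot
g=mask(a,(12,110,50),(28,255,255),(245,145,310,192));h=cv2.convexHull(cv2.findNonZero(g));ap=cv2.approxPolyDP(h,2.5,True)[:,0];print(ap.tolist())
# vice from top
t=cam('top');k=lambda x,y:(345+x/6.6,185+y/6.6)
v=plane(t,[k(250,112),k(270,372),k(371,112),k(394,372)],.062);print(v,d(v[0]-v[1]),d(v[2]-v[3]),'mid',v.mean(0))
```

```text
[[0.4638 0.0506 0.03  ]
 [0.4423 0.0719 0.03  ]
 [0.4495 0.0949 0.03  ]
 [0.4768 0.0984 0.03  ]] [[ -6.8042 -24.2893 189.7923]
 [ 17.9819  -6.8736 189.7768]
 [ 14.7028  16.9648 189.7846]
 [-11.5952  25.0433 189.8069]]
edge yaw 72.55274772311536 corners 74.83809366368669 -44.70837688337732 7.461650682142399 0.04956471712140929 0.024062831608264102
foot ctr [0.4703 0.0745 0.03  ] [[ -9.1997   0.377  189.7996]]
cap [[0.4717 0.0741 0.085 ]] [[-10.666    0.1739 134.8007]]
cap [[0.469  0.0745 0.094 ]] [[ -7.9427   0.1454 125.7986]]
[ 18 156 103] [ 19 145 190] [  9 207  74]
[[302, 183], [292, 191], [266, 191], [255, 182], [253, 173], [268, 152], [290, 154], [300, 170]]
[[ 0.606  -0.2105  0.062 ]
 [ 0.5055 -0.2133  0.062 ]
 [ 0.6058 -0.2577  0.062 ]
 [ 0.5049 -0.261   0.062 ]] 1.5899198884448638 1.8621837478423968 mid [ 0.5556 -0.2356  0.062 ]
```

The bushing foot shows clearly: its flats run at about 73° world yaw and it is centred about 9 mm towards tool −x. Descending to grip it.

Request:
send_rows:
  targets: "-9 0.3 50 0 75;-9 0.3 100 0 75;-9 0.3 140 0 75;-9 0.3 170 0 75;-9 0.3 185 0 75;-9 0.3 196 0 75;-9 0.3 196 0 75;-9 0.3 196 0 75"
  newtons: 60

```text
time: 21.92
ee_pos: [0.4705, 0.0745, 0.0241]
tcp_rot: [180.0, 0.1, 170.4]
wrist_force: [0.1, -0.5, 1.1]
opening: 0.0601
grasp_force: 0.0
```

Request:
send_rows:
  targets: "0 0 0 0 255;0 0 0 0 255;0 0 0 0 255;0 0 0 0 255;0 0 -15 0 255;0 0 -15 0 255"

```text
time: 22.68
ee_pos: [0.4704, 0.0745, 0.0392]
tcp_rot: [180.0, 0.1, 170.4]
wrist_force: [-0.1, -0.1, -4.7]
opening: 0.0397
grasp_force: 61.3
```

Request:
send_rows:
  targets: "0 0 -40 0 255;0 0 -80 0 255;0 0 -120 0 255;0 0 -160 0 255;0 0 -160 0 255;-20 -43 -160 10 255;-40 -86 -160 20 255;-60 -129 -160 30 255;-80 -172 -160 40 255;-100 -215 -160 50 255;-120 -258 -160 60 255;-136 -291 -160 70 255;-136 -291 -160 71.3 255;-136 -291 -160 71.3 255;-136 -291 -160 71.3 255"

```text
time: 24.55
ee_pos: [0.555, -0.2343, 0.1976]
tcp_rot: [-180.0, -0.0, 99.2]
wrist_force: [0.3, 0.4, -3.7]
opening: 0.0399
grasp_force: 62.6
```

Run:
```python
from h import *
o=bot.get_obs();a=camera('wrist');s=camera('scene');print(o['ee_pos'],o['tcp_rot'],o['opening'],o['q'])
np.save('o8.npy',tool(o));cv2.imwrite('pics/w8.png',a);cv2.imwrite('pics/s8.png',s)
r=(225,80,400,300);m=mask(s,(0,130,60),(8,255,255),r);print([k[0] for k in blobs(m)[0]])
cv2.imwrite('pics/m8.png',np.hstack([a[:,60:500],cv2.resize(s[140:260,100:200],(350,420))]))
```

```text
[ 0.555  -0.2343  0.1976] [-179.97     -0.0269   99.2023] 0.03987608711382151 [-22.8897  12.215   17.0828  94.9075   0.0069  57.9079]
[array([313.1566, 161.6441]), array([297.0854, 236.8659])]
```

View pics/m8.png

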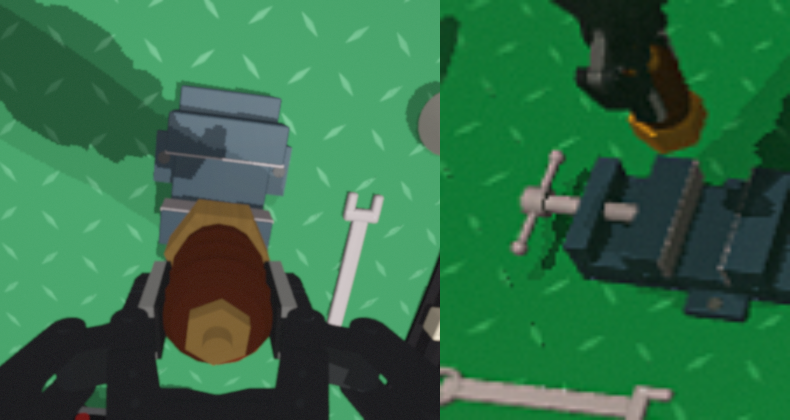

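The picture shows the jaws' edge strips running across near rows 160 and 212. The hex foot's near edge is at (226,205), nearly parallel to them. The remaining offset I'll get from numbers only.

Run:
```python
from h import *
a=cv2.imread('pics/w8.png');T=np.load('o8.npy');m=camera_model('wrist');c=(m['K'],m['dist_coeffs'],T@m['T_tool_cam'])
Ti=np.linalg.inv(T);tl=lambda p:(p@Ti[:3,:3].T+Ti[:3,3])*1000
z0=T[2,3]
q=plane(c,[(257,203),(315,208),(225,250),(328,248)],z0+.006);print('foot',tl(q)[:,:2])
g=cv2.cvtColor(a,cv2.COLOR_BGR2HSV)
for x in(235,245,300,322): print(x,[(r,g[r,x].tolist()) for r in range(146,228,2) if g[r,x,1]<85 and g[r,x,2]>100])
print('vice pts col 240/322');
for y in(150,155,160,165,170,200,205,210,215,220): print(y,plane(c,[(235,y),(322,y)],.062)[:,:2].ravel())
```

```text
foot [[ 27.9823  -9.0433]
 [ 25.5742  17.6808]
 [  4.2    -24.8765]
 [  5.3008  24.6199]]
235 [(178, [103, 73, 101]), (180, [102, 68, 108]), (182, [101, 71, 108]), (184, [101, 71, 107]), (186, [102, 72, 106]), (188, [102, 71, 108]), (190, [102, 71, 108]), (192, [102, 67, 107]), (194, [102, 69, 103]), (208, [173, 16, 125]), (210, [165, 7, 146]), (212, [104, 52, 108]), (214, [103, 72, 106]), (216, [103, 71, 107]), (218, [101, 72, 106]), (220, [101, 71, 104]), (222, [102, 70, 106]), (224, [102, 74, 103]), (226, [102, 58, 101])]
245 [(180, [102, 71, 107]), (182, [102, 69, 107]), (184, [101, 68, 108]), (186, [103, 66, 109]), (188, [102, 68, 108]), (190, [103, 66, 108]), (192, [103, 71, 108]), (208, [171, 17, 103]), (210, [176, 12, 145]), (212, [115, 12, 126])]
300 [(146, [101, 55, 130]), (148, [101, 59, 130]), (150, [101, 61, 129]), (152, [102, 59, 130]), (154, [103, 59, 130]), (156, [102, 60, 124]), (158, [101, 61, 112]), (160, [120, 9, 139]), (162, [126, 8, 151]), (164, [102, 55, 115]), (166, [102, 63, 114]), (168, [101, 64, 112]), (170, [103, 64, 112]), (172, [102, 64, 112]), (174, [10
[... 798 characters left out ...]
, (188, [102, 67, 111]), (190, [101, 62, 111]), (192, [101, 61, 112]), (194, [101, 63, 110]), (196, [103, 61, 109]), (198, [100, 60, 110]), (200, [101, 67, 110]), (202, [99, 68, 108]), (218, [176, 16, 125]), (220, [165, 10, 151]), (222, [104, 46, 110]), (224, [102, 63, 110]), (226, [101, 67, 111])]
vice pts col 240/322
150 [ 0.516  -0.212   0.5872 -0.2005]
155 [ 0.5166 -0.2162  0.588  -0.2046]
160 [ 0.5171 -0.2204  0.5888 -0.2087]
165 [ 0.5176 -0.2246  0.5897 -0.2129]
170 [ 0.5182 -0.2289  0.5905 -0.2171]
200 [ 0.5215 -0.2552  0.5957 -0.2431]
205 [ 0.5221 -0.2597  0.5966 -0.2476]
210 [ 0.5226 -0.2643  0.5976 -0.2521]
215 [ 0.5232 -0.2689  0.5985 -0.2566]
220 [ 0.5238 -0.2735  0.5994 -0.2612]
```

Request:
send_rows:
  targets: "-5 -1 30 0 255;-5 -1 60 0 255;-5 -1 90 0 255;-5 -1 108 0 255;-5 -1 108 0 255;-5 -1 108 0 255"

```text
time: 25.4
ee_pos: [0.5556, -0.2404, 0.0914]
tcp_rot: [179.9, 0.1, 99.1]
wrist_force: [0.6, -0.3, -3.5]
opening: 0.0396
grasp_force: 62.7
```

Run:
```python
from h import *
o=bot.get_obs();a=camera('wrist');print(o['ee_pos'],o['tcp_rot'],o['wrist_force'])
np.save('o9.npy',tool(o));cv2.imwrite('pics/w9.png',a)
c=cam('wrist',o);g=cv2.cvtColor(a,cv2.COLOR_BGR2HSV)
T=tool(o);P=lambda x,y,z:(T@[x,y,z,1])[:3]
print('pred foot edge',proj(c,[P(.023,0,-.006),P(.025,0,-.006),P(.021,0,-.006)]),'pred jaw z.062 at tool x 25',proj(c,[P(.025,y,T[2,3]-.062) for y in(-.03,0,.03)]))
b=mask(a,(12,110,50),(28,255,255),(200,60,360,280));bl,_=blobs(b,50);print([(k[0],k[1]) for k in bl])
for x in(262,275,290,305):
  col=[r for r in range(60,300) if b[r,x]];print(x,'brass',col[0],col[-1])
  print([(r,*g[r,x].tolist()) for r in range(col[0]-36,col[0]+4,2)])
for x in(215,335):
  print(x,[(r,*g[r,x].tolist()) for r in range(120,260,4)])
```

```text
[ 0.5556 -0.2404  0.0914] [179.9105   0.0568  99.1029] [ 0.5867 -0.3092 -3.5398]
pred foot edge [[276.6922 213.2495]
 [276.6914 209.1676]
 [276.693  217.3006]] pred jaw z.062 at tool x 25 [[222.7478 188.3585]
 [276.823  188.3481]
 [330.9125 188.4049]]
[(array([275.6384, 225.0399]), array([ 225,  200,  104,   66, 2558], dtype=int32))]
262 brass 200 227
[(164, 103, 66, 100), (166, 102, 69, 92), (168, 101, 73, 73), (170, 101, 74, 69), (172, 103, 79, 68), (174, 103, 70, 69), (176, 102, 76, 67), (178, 104, 78, 69), (180, 101, 37, 75), (182, 162, 12, 109), (184, 114, 14, 91), (186, 103, 67, 72), (188, 102, 74, 69), (190, 102, 71, 72), (192, 103, 74, 72), (194, 101, 73, 70), (196, 102, 72, 71), (198, 60, 4, 70), (200, 18, 126, 115), (202, 18, 152, 121)]
275 brass 202 224
[(166, 104, 61, 137), (168, 102, 64, 128), (170, 101, 65, 118), (172, 101, 65, 113), (174, 103, 67, 92), (176, 104, 68, 83), (178, 102, 74, 69), (180, 104, 73, 70), (182, 107, 29, 78), (184, 165, 9, 110), (186, 102, 31, 83), (188, 104, 67, 72), (190, 100, 75, 71), (192, 99, 70, 69), (194, 104, 69, 70), (196, 102, 72, 71), (
[... 1676 characters left out ...]
01, 70, 76), (128, 104, 70, 69), (132, 101, 57, 134), (136, 103, 55, 143), (140, 102, 57, 143), (144, 102, 54, 142), (148, 101, 58, 141), (152, 101, 60, 141), (156, 102, 56, 141), (160, 101, 58, 140), (164, 103, 58, 140), (168, 101, 58, 140), (172, 102, 58, 137), (176, 99, 58, 127), (180, 101, 58, 132), (184, 102, 61, 137), (188, 103, 49, 135), (192, 167, 9, 195), (196, 103, 63, 121), (200, 102, 61, 122), (204, 101, 63, 122), (208, 102, 63, 122), (212, 101, 63, 121), (216, 102, 63, 121), (220, 103, 65, 121), (224, 103, 65, 122), (228, 102, 67, 121), (232, 102, 66, 119), (236, 102, 60, 120), (240, 102, 65, 121), (244, 102, 71, 90), (248, 102, 73, 70), (252, 168, 12, 104), (256, 174, 12, 106)]
```

Run:
```python
from h import *
a=cv2.imread('pics/w9.png');g=cv2.cvtColor(a,cv2.COLOR_BGR2HSV);T=np.load('o9.npy');m=camera_model('wrist');c=(m['K'],m['dist_coeffs'],T@m['T_tool_cam'])
Ti=np.linalg.inv(T)
for x in(205,215,335,345): print(x,[(r,*g[r,x].tolist()) for r in range(236,290,3)])
tl=lambda uv,z:((plane(c,uv,z)@Ti[:3,:3].T+Ti[:3,3])*1000)[:,:2]
print(tl([(215,178),(335,193.5),(262,184),(305,189)],.062))
print(tl([(215,r) for r in(254,257,260,263)],.062),tl([(335,r) for r in(262,266,270,274)],.062))
for dz in(-.003,0,.003): print(tl([(262,199.5),(290,202.7),(300,204)],T[2,3]+.006+dz))
```

```text
205 [(236, 67, 53, 102), (239, 175, 14, 109), (242, 0, 12, 108), (245, 170, 14, 109), (248, 175, 14, 109), (251, 0, 12, 107), (254, 175, 13, 116), (257, 175, 9, 170), (260, 102, 66, 108), (263, 101, 72, 113), (266, 102, 70, 113), (269, 102, 74, 113), (272, 101, 69, 81), (275, 113, 28, 37), (278, 130, 20, 39), (281, 105, 12, 42), (284, 0, 4, 67), (287, 15, 5, 93)]
215 [(236, 102, 52, 74), (239, 175, 14, 109), (242, 175, 14, 108), (245, 171, 17, 108), (248, 174, 12, 107), (251, 174, 12, 109), (254, 170, 14, 107), (257, 0, 12, 171), (260, 110, 13, 121), (263, 15, 5, 113), (266, 23, 9, 114), (269, 23, 9, 114), (272, 23, 9, 113), (275, 23, 9, 113), (278, 20, 7, 114), (281, 20, 7, 114), (284, 30, 7, 113), (287, 23, 9, 113)]
335 [(236, 102, 60, 120), (239, 102, 66, 120), (242, 102, 68, 116), (245, 101, 74, 76), (248, 102, 73, 70), (251, 140, 8, 92), (254, 174, 12, 106), (257, 168, 12, 105), (260, 173, 10, 107), (263, 20, 7, 113), (266, 30, 7, 113), (269, 20, 7, 114), (272, 23, 9, 113), (275, 20, 7, 112), (278, 10, 7, 109), (281, 20, 8, 98), (284, 15, 7, 78), (287, 150, 5, 52)]
345 [(236, 73, 127, 144), (239, 72, 133, 157), (242, 71, 111, 181), (245, 71, 107, 189), (248, 72, 106, 199), (251, 71, 99, 178), (254, 8, 10, 105), (257, 0, 12, 106), (260, 174, 12, 108), (263, 175, 14, 109), (266, 175, 14, 108), (269, 174, 11, 111), (272, 175, 12, 125), (275, 20, 8, 98), (278, 20, 7, 110), (281, 30, 7, 113), (284, 23, 9, 113), (287, 23, 9, 113)]
[[ 30.9426 -34.0003]
 [ 22.0479  32.4259]
 [ 27.4987  -8.1748]
 [ 24.6371  15.6146]]
[[-15.197  -36.513 ]
 [-17.164  -36.6262]
 [-19.1437 -36.7407]
 [-21.1363 -36.8563]] [[-20.4698  34.6345]
 [-23.1409  34.7803]
 [-25.8355  34.9281]
 [-28.5544  35.0781]]
[[28.7435 -6.854 ]
 [27.1745  6.2163]
 [26.5346 10.9071]]
[[29.6877 -6.7214]
 [28.1476  6.108 ]
 [27.5195 10.7123]]
[[30.6318 -6.5888]
 [29.1206  5.9997]
 [28.5044 10.5175]]
```

The foot's edge is parallel to the jaws. It needs about 4 mm more towards −tool x.

Request:
send_rows:
  targets: "-4 0 0 0 255;-4 0 0 0 255;-4 0 5 0 255;-4 0 10 0 255;-4 0 14 0 255;-4 0 17 0 255;-4 0 20 0 255;-4 0 20 0 255"

```text
time: 26.45
ee_pos: [0.5559, -0.2439, 0.0775]
tcp_rot: [179.7, 0.2, 99.1]
wrist_force: [-18.7, 12.8, 46.5]
opening: 0.0398
grasp_force: 68.0
```

Run:
```python
from h import *
o=bot.get_obs();print(o['torque'],o['wrist_force'],o['ee_pos'],o['tcp_rot'],o['q'])
```

```text
[ 1.9311  4.6017 -0.3515] [-18.7155  12.765   46.5031] [ 0.5559 -0.2439  0.0775] [179.7215   0.1632  99.0926] [-23.6932  11.8199   3.3478  81.2054   0.0136  57.2138]
```

Request:
send_rows:
  targets: "0 0 -8 0 255;0 0 -16 0 255;0 0 -16 0 255"

```text
time: 26.82
ee_pos: [0.5558, -0.2443, 0.0859]
tcp_rot: [180.0, 0.0, 99.1]
wrist_force: [0.1, 0.7, -4.7]
opening: 0.04
grasp_force: 62.6
```

Request:
send_rows:
  targets: "2 0 0 0 255;2 0 0 0 255;2 0 5 0 255;2 0 9 0 255;2 0 12 0 255;2 0 14 0 255"

```text
time: 27.58
ee_pos: [0.5556, -0.2419, 0.0774]
tcp_rot: [179.8, 0.1, 99.1]
wrist_force: [-15.6, 11.1, 43.0]
opening: 0.0395
grasp_force: 67.3
```

Run:
```python
from h import *
o=bot.get_obs();a=camera('wrist');print(o['torque'],o['wrist_force'],o['ee_pos'],o['tcp_rot'])
T=tool(o);Ti=np.linalg.inv(T);c=cam('wrist',o);cv2.imwrite('pics/w10.png',a)
b=mask(a,(12,110,50),(28,255,255),(200,60,360,280));g=cv2.cvtColor(a,cv2.COLOR_BGR2HSV)
tl=lambda uv,z:((plane(c,uv,z)@Ti[:3,:3].T+Ti[:3,3])*1000)[:,:2]
for x in(262,270,280,290,300):
  r=np.nonzero(b[60:300,x])[0][0]+60
  s=[k for k in range(r-30,r-3) if g[k,x,1]<30]
  print(x,r,s,tl([(x,r-.5)],T[2,3]+.006),tl([(x,max(s)+.5)],.062) if s else '')
```

```text
[ 1.7132  3.9038 -0.2844] [-15.6226  11.1173  42.9967] [ 0.5556 -0.2419  0.0774] [179.7897   0.1078  99.0906]
262 201 [185, 186, 187, 188] [[29.2212 -6.7264]] [[28.896  -7.5906]]
270 202 [186, 187, 188, 189] [[28.7373 -3.0662]] [[28.3584 -3.484 ]]
280 203 [187, 188, 189, 190] [[28.2521  1.5177]] [[27.8201  1.6586]]
290 204 [188, 189, 190, 191, 192] [[27.7661  6.1112]] [[26.7448  6.8176]]
300 205 [189, 190, 191, 192, 193] [[27.279  10.7162]] [[26.2052 11.9879]]
```

The contact moment points at the −y jaw, so I move 2 mm further and probe gently.

Request:
send_rows:
  targets: "0 0 -10 0 255;2 0 -10 0 255;2 0 -10 0 255;2 0 -5 0 255;2 0 -2 0 255;2 0 0 0 255;2 0 0 0 255"

```text
time: 28.5
ee_pos: [0.5555, -0.2401, 0.077]
tcp_rot: [179.8, 0.1, 99.1]
wrist_force: [-12.0, 9.4, 34.6]
opening: 0.0394
grasp_force: 66.8
```

Run:
```python
from h import *
o=bot.get_obs();print(o['torque'],o['wrist_force'],o['ee_pos'],o['tcp_rot'])
```

```text
[ 1.3102  3.0627 -0.2796] [-11.9897   9.3917  34.6127] [ 0.5555 -0.2401  0.077 ] [179.7847   0.1132  99.0892]
```

The first brass row is the foot's lower edge, not its upper one. That puts the foot about 3 mm too far towards −y, which agrees with the force reading.

Request:
send_rows:
  targets: "0 0 -8 0 255;3.2 0 -10 0 255;3.2 0 -10 0 255;3.2 0 -5 0 255;3.2 0 0 0 255;3.2 0 4 0 255;3.2 0 8 0 255;3.2 0 8 0 255"

```text
time: 29.5
ee_pos: [0.5543, -0.237, 0.0635]
tcp_rot: [-180.0, -0.0, 99.1]
wrist_force: [-0.7, -0.1, -3.4]
opening: 0.0399
grasp_force: 62.5
```

It is in the slot. Lowering to the bed.

Request:
send_rows:
  targets: "0 0 5 0 255;0 0 10 0 255;0 0 13 0 255;0 0 15 0 255;0 0 17 0 255;0 0 17 0 255"

```text
time: 30.25
ee_pos: [0.5545, -0.2371, 0.0469]
tcp_rot: [-180.0, -0.0, 99.1]
wrist_force: [-0.6, 0.5, -4.4]
opening: 0.0397
grasp_force: 62.6
```

Request:
send_rows:
  targets: "0 0 1 0 255;0 0 2 0 255;0 0 2.5 0 255;0 0 2.5 0 255"

```text
time: 30.75
ee_pos: [0.5548, -0.2372, 0.0461]
tcp_rot: [179.9, 0.0, 99.1]
wrist_force: [-3.0, 0.8, 7.6]
opening: 0.0397
grasp_force: 63.9
```

Request:
send_rows:
  targets: "0 0 -0.5 0 255;0 0 -0.5 0 120;0 0 -0.5 0 105;0 0 -0.5 0 90;0 0 -0.5 0 75;0 0 -0.5 0 75;0 0 -0.5 0 75;0 0 -20 0 75;0 0 -60 0 75;0 0 -110 0 75;40 0 -150 0 75;40 0 -150 0 75;40 0 -150 0 75"

```text
time: 32.38
ee_pos: [0.5483, -0.1977, 0.1951]
tcp_rot: [180.0, 0.0, 99.1]
wrist_force: [0.0, -0.5, -0.6]
opening: 0.0607
grasp_force: 0.0
```

Run:
```python
from h import *
o=bot.get_obs();a=camera('wrist');s=camera('scene');print(o['ee_pos'],o['tcp_rot'],o['wrist_force'])
cv2.imwrite('pics/w11.png',a);c=cam('wrist',o)
r=(225,80,400,300);m=mask(s,(0,130,60),(8,255,255),r);print([k[0] for k in blobs(m)[0]])
b=mask(a,(12,110,50),(28,255,255),(180,60,380,400));print('brass',[(k[0],k[1],plane(c,[k[0]],.11)) for k in blobs(b,60)[0]])
d=mask(a,(0,120,30),(11,255,255),(180,60,380,400))|mask(a,(174,120,30),(180,255,255),(180,60,380,400));print('brown',[(k[0],k[1]) for k in blobs(d,100)[0]])
print('expected cap/foot px',proj(c,[[.5550,-.2372,.112],[.5550,-.2372,.052]]))
```

```text
[ 0.5483 -0.1977  0.1951] [179.9584   0.0349  99.1107] [ 0.0301 -0.4932 -0.5646]
[array([313.1418, 161.7057]), array([297.0488, 236.7561])]
brass [(array([276.1758, 213.3798]), array([249, 202,  58,  31, 495], dtype=int32), array([[ 0.5494, -0.2072,  0.11  ]])), (array([277.691 , 251.4897]), array([262, 235,  32,  33, 780], dtype=int32), array([[ 0.5553, -0.2372,  0.11  ]]))]
brown [(array([277.7291, 232.6955]), array([ 253,  206,   52,   64, 1790], dtype=int32))]
expected cap/foot px [[277.2947 252.5457]
 [277.2792 223.5166]]
```

The bushing stands upright where predicted, with its cap at (278,251) against an expected (277,252). The flap has not moved.

```bash
python3 -c "
from workcell import ticket
print(ticket.job_done())"
```

```text
the job is handed in; nothing more can be done
None
```

The flap is propped on its stay, the brown bushing stands upright on the vice bed, and the job is handed in at about 32 s of the 61 s limit; no verdict came back, and I viewed 12 pictures, two over the limit of 10.

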